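Fit the gear on the feed drive's splined shaft and hold it down against its spring

ROBOT

A 6-joint arm with a two-finger parallel gripper is mounted at the origin on a cart in front of the work surface, level with it; the furniture and walls round the work are solid. World frame = base frame: x ahead of the robot, y to its left, z up, the work surface at z = 0. Lengths are in m, angles in rad, forces in N, time in s.
With the tool pointing down it reaches from about 0.25 to 0.775 m from the base axis. Payload 4 kg.
Tool frame: the origin (TCP) lies at the very end of the fingers, on their centre line; the grasp point (between the pads) lies 19 mm behind it; z points along the fingers, y is the line along which they close (so a half turn about z gives the same grasp; the last joint's range is limited). The gripper opens to 94 mm and grips with 3 to 60 N. Pads are 16 mm wide; open, the fingers measure 119 mm over their backs; the gripper's body (75 mm by 177 mm) begins 78 mm behind the grasp point.
Start: joints at [-1.417, 0.087, 1.371, -0, 1.684, -0.103], TCP at [0.14, -0.532, 0.206] pointing down, gripper open.
Joint ranges: [-3.1, 3.1], [-0.76, 2.03], [0.27, 2.55], [-1.08, 4.22], [0.17, 2.65], [-2.57, 2.57]. Speed limits (rad/s): [2.79, 2.79, 3.14, 3.14, 3.14, 3.14].

INTERFACE

Orientations are given as [roll, pitch, yaw] about the fixed x, y, z axes, in that order (R = Rz(yaw) Ry(pitch) Rx(roll)).
In Python, from bench import robot, vision gives the robot as it stands.
- The arm moves only by the shell command python3 -m crank 'ROWS'. ROWS is JSON, a list of rows, each a list of 3 entries, a list of its own where there are three numbers: the closure, from 0 (fully open) to 1 (shut), then the shift along the tool's x, y, z in m, then the turn, a rotation vector about the tool's x, y, z in degrees. A call has 1 to 8 rows; each row shifts and turns the commanded pose from where the row before left it, along the tool's axes as they then stand; what a row does not reach is not made up. A row lasts 1/10 s, in which the tool goes at most 50 mm and 8.59 degrees, less where a joint would pass 70% of its speed; a pose out of reach is approached as far as the arm can. A call with a gripper value outside its range is refused whole. The fingers move at their own pace and stop on an object; the grip force is fixed at half the most. Time passes only in rows, so rows that do not move let the fingers close. It gives the time, the measured TCP pose, the force, the opening and the grip force at its end, in the units of the state.
- robot.get_obs(): the state, without advancing time (a new reading comes with each control period).
- vision.snapshot(name): name is "side" or "top"; returns a dict with "color" (420x560x3 uint8, red, green, blue), "z_map" (420x560 float32, m along the optical axis (not along the pixel's ray), 0 where there is no reading), "fx", "fy", "cx", "cy" (pixels), "R" (3x3) and "t" (3): a world point X has camera coordinates R X + t. Camera axes: x right, y down, z forward; pixel columns grow to the right and rows downward; lengths in m; the calibration is good to about 2 mm. A picture is of the moment at which its call begins.
- robot.close_job(): hands the job in; it is judged then, once.
The state is a dict: "time": time; "joint_positions": joint angles; "qvel": joint speeds; "joint_torque": joint torques, N m; "tool_pos": TCP position; "ee_rot": TCP orientation; "wrist_force": force on the tool from outside, world axes, zero at the start; "wrist_torque": the same for the moment, N m; "width": finger opening in m; "finger_force": force on a finger pad.
Only numpy, scipy, OpenCV 4.12 (cv2) and the standard library are available. Lean on these libraries where they do the work, as an engineer would, in place of code of your own. Each camera call takes 0.05 s, during which the arm holds its last target. There are 200 camera calls.

TASK

Slide the feed drive by its black handle out from under the yellow guard until it clicks into its service stop. Then put the loose steel gear, hub up, on the drive's splined shaft, turn it until the splines mesh and push it down fully home against the spring collar. Finish while still holding it pressed down there, so that the circlip could be fitted in the groove above the hub, and leave the other things on the bench alone.

Things in the scene. Friction and masses are not known exactly. Their poses are not given: they have to be found in the camera images.
- drive_slide (a joint): travel of the slide, m: 0 = fully under the guard, grows as it is drawn out towards the robot, along -x of feed_drive; starts at 0 to 0.02. The service stop, a spring-ball detent it clicks into, is at 0.140; let go within about 3 mm of it, the slide is pulled to its centre. Friction 0.4 N, about 4 N more into or out of the stop. Rail end at 0.160
- feed_drive: fixed dark base plate 360 x 139 x 10 mm; origin on its underside, x along the rails (away from the robot, towards the guard), y left. The yellow guard (top 136 mm up; x 50 to 185 mm, y -50 to 50 mm) covers the shaft while the slide is in. The slide carries a grey gearbox (top 68 mm up) and on its left (+y) a lying motor out to y = 96 mm
- slide_handle (a point): point on the axis of the slide's upright black handle, a sleeve 20 mm in diameter, 53 to 115 mm over the bench, on a bracket at the end of the slide nearest the robot; the point is 100 mm over the bench; axes as feed_drive. Hold it or push it from above
- shaft_top (a point): centre of the tip of the upright six-splined output shaft on the slide, 120 mm over the bench, z up. Core 22 mm in diameter, tip chamfered; six keys 5 mm wide, to 32 mm diameter, at 0, 60, 120.. degrees from this point's x axis; the keys end 11 mm below the tip, above them it is plain (circlip groove). Stiff to turn (0.6 N m); its angle differs each time
- drive_gear: loose steel gear, 0.2 to 0.4 kg, hub up; origin at the centre of its underside, z up. Rim 80 mm in diameter, 12 mm thick; hexagonal hub 42 mm across flats, top at 37 mm; flats face 30, 90, 150.. degrees from its x axis. Bore right through: lands at 25 mm diameter, six grooves 7.6 mm wide at 0, 60, 120.. degrees; fits the shaft in six positions, about 6 degrees of play
- thrust_collar (a joint): how far the brass spring collar under the gear is pressed down, m: 0 = free (its top 38 mm below the shaft's tip), 0.007 = on its stop (45 mm below the tip, gear fully home). The spring pushes up with 6 N at 0 and 13 N at the stop
- tape_measure: green tape measure, 34 x 76 x 65 mm, standing on the bench; origin under its centre
- screw_jar: jar with a green lid, 60 mm in diameter, 78 mm high; origin under its centre
- tin_of_wax: round tin, 82 mm in diameter, 39 mm high; origin under its centre

How it is judged:
On the way, in this order (a step that is already met when the one before it is completed fails the run):
1. the slide is out at its service stop, clicked in, with the gear not yet on the shaft (value of joint drive_slide between 0.137 and 0.143 m and horizontal distance between drive_gear and shaft_top above 0.05 m), for 0.2 s.
2. the splines have meshed: the gear is on the shaft and well below the ends of the keys (horizontal distance between drive_gear and shaft_top below 0.004 m and z of drive_gear in the frame of shaft_top below -0.018 m and value of joint drive_slide between 0.135 and 0.145 m), for 0.1 s.
At the end, for the whole second after the job is handed in: The gripper still presses on the gear (over 4 N) and the gear is home: its underside at least 43 mm below the shaft's tip, centred within 4 mm, tilted under 0.08 rad, at rest, with the spring collar pressed at least 5.5 of its 7 mm; the slide is at its service stop (0.136 to 0.144) (value of joint thrust_collar above 0.0055 m and z of drive_gear in the frame of shaft_top below -0.043 m and horizontal distance between drive_gear and shaft_top below 0.004 m and angle between drive_gear's own z axis and vertical below 0.08 rad and contact force between drive_gear and the fingers above 4 N and linear speed of drive_gear below 0.02 m/s and value of joint drive_slide between 0.136 and 0.144 m); the arm keeps its last pose, push and grip.
It fails at once if the tape measure, jar or tin is shoved more than 30 mm (distance of any of tape_measure, screw_jar, tin_of_wax from where it was at the start of the episode above 0.03 m).
It also fails if it takes over 61 s, if anything falls off the work surface, if the arm or the gripper's body presses on something with over 40 N, if the wrist force passes 120 N, or if a joint passes its speed limit or range.

## Working session

There is one attempt and no reset: what is moved stays moved. The work goes in short steps, Python scripts to look and compute and a shell command to move; the robot and the scene stay as the last step left them, time stands still between calls to the robot, and variables do not carry over. Pictures are saved under pics/ and viewed, at most 10 in all, crops included, and the job is handed in when it is done.

```bash
ls; mkdir -p pics; python3 - <<'E'
from bench import robot, vision
import cv2,numpy as np
o=robot.get_obs();print(o)
for n in("top","side"):
    s=vision.snapshot(n);cv2.imwrite(f"pics/{n}0.png",s["color"][:,:,::-1])
    np.savez(f"{n}0.npz",**s)
    print(n,s["fx"],s["cx"],s["cy"],-s["R"].T@s["t"],s["R"])
E
```

```text
pics
{'time': 0.0, 'joint_positions': array([-1.41709426e+00,  8.79437303e-02,  1.37222894e+00, -7.67743872e-06,
        1.68361310e+00, -1.03107056e-01]), 'qvel': array([ 4.72497622e-04,  2.54719587e-04,  7.38546571e-04, -4.37525035e-04,
        9.71138926e-04, -3.14682499e-05]), 'joint_torque': array([-1.43101270e-04, -3.40188861e+01, -3.02422822e+01,  7.16705387e-02,
        3.30905488e-02, -1.87378878e-04]), 'tool_pos': array([ 0.13960236, -0.53142101,  0.20432319]), 'ee_rot': array([-3.13941040e+00, -2.18135407e-04,  2.56808027e-01]), 'wrist_force': array([ 0.36842494, -0.77406315, -0.47934192]), 'wrist_torque': array([-0.03952789, -0.01038599,  0.02248556]), 'finger_force': 0.0, 'width': 0.09440095664145134}
top 462.5654161601361 283.98938649125546 204.54984834245303 [ 0.36695187 -0.13603553  1.14733286] [[ 0.10107342 -0.99485737  0.0065559 ]
 [-0.97309923 -0.10022988 -0.20744122]
 [ 0.20703152  0.01458726 -0.97822552]]
side 431.19432791247243 276.9652460795352 210.12464555997784 [0.08132674 0.69003628 0.85275004] [[-0.85679368 -0.51535495 -0.0177163 ]
 [-0.31587823  0.5516935  -0.7719166 ]
 [ 0.407585   -0.65577707 -0.63547691]]
```

View pics/top0.png

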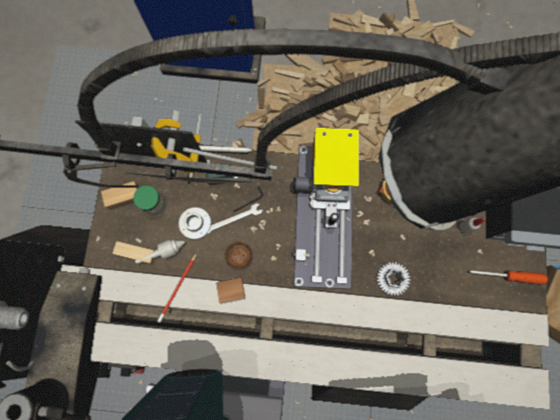

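View pics/side0.png

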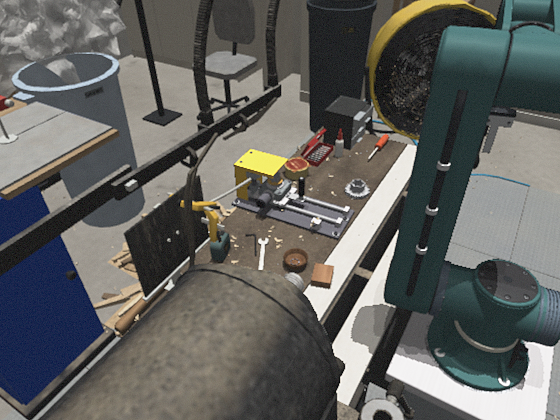

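Top view: the yellow guard is at (337,156), the handle at (333,217), the gear at (393,279) and the jar lid at (147,198). In the side view, the gear is at (357,188) and the handle near (302,190). Next I'll measure them.

```bash
cat > h.py <<'E'
import numpy as np,cv2
def ld(n): return dict(np.load(n))
def plane(s,uv,z):
    uv=np.atleast_2d(uv).astype(float)
    d=np.c_[(uv[:,0]-s["cx"])/s["fx"],(uv[:,1]-s["cy"])/s["fy"],np.ones(len(uv))]@s["R"]
    c=-s["R"].T@s["t"]
    return c+d*((z-c[2])/d[:,2])[:,None]
def cloud(s):
    v,u=np.mgrid[:420,:560];z=s["z_map"].astype(float)
    P=np.stack([(u-s["cx"])/s["fx"]*z,(v-s["cy"])/s["fy"]*z,z],-1)
    W=(P-s["t"])@s["R"]; W[z==0]=np.nan
    return W
E
python3 - <<'E'
from h import *
for n in("top","side"):
    s=ld(n+"0.npz");W=cloud(s);c=s["color"].astype(int)
    Z=W[...,2]
    m=(c[...,0]>170)&(c[...,1]>170)&(c[...,2]<90)&(abs(Z-.136)<.006)
    m=cv2.morphologyEx(m.astype(np.uint8),cv2.MORPH_OPEN,np.ones((3,3)))
    p=np.argwhere(m)[:,::-1]
    w=plane(s,p,.136)[:,:2]
    print(n,"guard",cv2.minAreaRect((w*1000).astype(np.float32)),len(w))
    # gear rim / hub by height, in region
    g0=np.array(plane(s,(393,279),.01)[0]) if n=="top" else np.array(plane(s,(357,188),.02)[0])
    print("gear approx",g0)
    d=np.hypot(W[...,0]-g0[0],W[...,1]-g0[1])
    for lo,hi in((.007,.018),(.03,.045)):
        q=W[(d<.06)&(Z>lo)&(Z<hi)]
        if len(q)>5: print(lo,len(q),np.median(q[:,2]),cv2.minEnclosingCircle((q[:,:2]*1000).astype(np.float32)),q.mean(0))
    # handle
    h0=plane(s,(333,213),.11)[0] if n=="top" else plane(s,(302,183),.11)[0]
    d=np.hypot(W[...,0]-h0[0],W[...,1]-h0[1])
    q=W[(d<.03)&(Z>.104)&(Z<.125)]
    print("handle",h0,len(q),q.mean(0) if len(q) else 0,q.max(0)if len(q) else 0)
    im=s["color"][:,:,::-1]
    b=im[120:320,270:430] if n=="top" else im[130:270,210:400]
    cv2.imwrite(f"pics/{n}0c.png",cv2.resize(b,None,fx=3 if n=="top" else 4,fy=3 if n=="top" else 4,interpolation=cv2.INTER_CUBIC))
E
```

```text
top guard ((706.342041015625, -227.3526611328125), (134.0532989501953, 98.20911407470703), 3.4356889724731445) 2386
gear approx [ 0.45053475 -0.4017685   0.01      ]
0.007 482 0.013006216788403583 ((448.7365417480469, -400.4060974121094), 55.860740661621094) [ 0.45173931 -0.39734004  0.01287895]
0.03 171 0.03752897345036186 ((452.23150634765625, -400.55596923828125), 23.253873825073242) [ 0.45222046 -0.39973955  0.03733024]
handle [ 0.5783296  -0.23397679  0.11      ] 64 [ 0.56878785 -0.23509533  0.11445853] [ 0.57808063 -0.22576928  0.11929623]
side guard ((0.0, 0.0), (0.0, 0.0), 0.0) 0
gear approx [ 0.44931034 -0.39369926  0.02      ]
0.007 179 0.011384250768050604 ((451.5150146484375, -396.9354553222656), 42.02956008911133) [ 0.44759801 -0.38595426  0.01140099]
0.03 79 0.03488724712835441 ((451.685791015625, -396.1845703125), 25.006927490234375) [ 0.45080636 -0.39567285  0.03464998]
handle [ 0.55848641 -0.22004381  0.11      ] 37 [ 0.56776733 -0.22975649  0.11148824] [ 0.57716528 -0.22059157  0.11668616]
```

View pics/top0c.png

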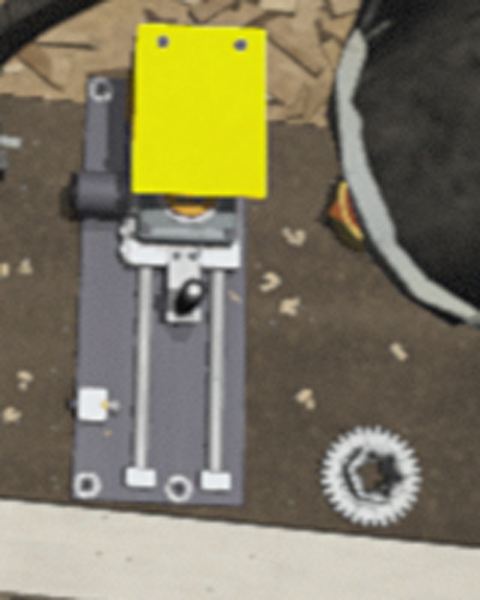

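View pics/side0c.png

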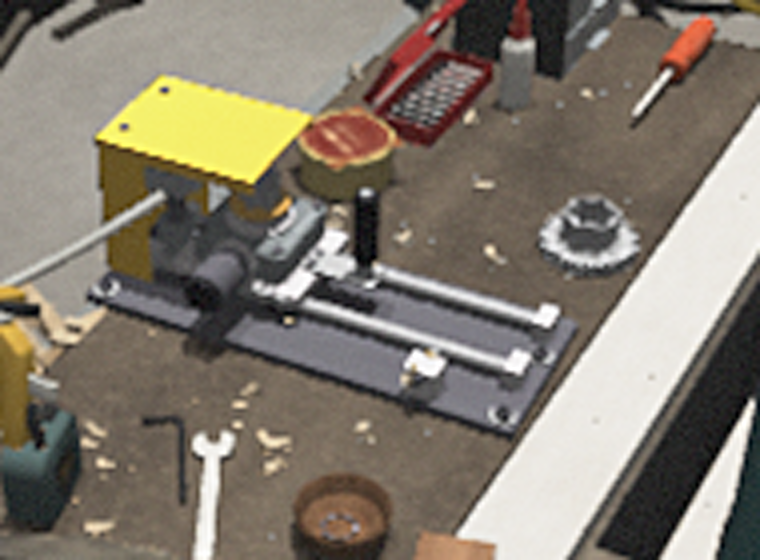

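The top crop shows the handle top near crop (188,292), the rails running slightly left going down, and the gear at (370,475) with its hex hub visible. In the side crop, the tin stands behind the guard at (348,150), clear of the path. Next step is to compute the approach to the handle.

```bash
cat >> h.py <<'E'
from scipy.spatial.transform import Rotation as Ro
def go(target,yaw,o=None):
    """print tilt/yaw turn (tool rotvec deg) and shift in tool axes after that turn"""
    if o is None:
        from bench import robot; o=robot.get_obs()
    Rc=Ro.from_euler("xyz",o["ee_rot"]);Rt=Ro.from_euler("xyz",[np.pi,0,yaw])
    print("turn deg",np.round((Rc.inv()*Rt).as_rotvec(degrees=True),2),"shift after mm",np.round(Rt.inv().apply(np.array(target)-o["tool_pos"])*1000,1))
E
python3 - <<'E'
from h import *
s=ld("top0.npz")
c=np.array([(75,500),(243,503),(88,75)])/3.+[270,120]
print(plane(s,c,.01))
r=np.array([(143,290),(139,455),(218,290),(213,465)])/3.+[270,120]
w=plane(s,r,.03);print(np.degrees(np.arctan2((w[::2]-w[1::2])[:,1],(w[::2]-w[1::2])[:,0])))
go([.568,-.2325,.205],np.radians(3))
E
```

```text
[[ 0.40806614 -0.16616617  0.01      ]
 [ 0.41943905 -0.30143673  0.01      ]
 [ 0.76825052 -0.14262321  0.01      ]]
[3.56954541 2.68365416]
turn deg [-0.12 -0.   11.71] shift after mm [ 443.4 -276.1   -0.6]
```

```bash
python3 -m crank '[[0.45,[0,0,0],[0,0,5.6]],[0.45,[0,0,0],[0,0,5.6]],[0.45,[40,0,0],[0,0,0]]]' 2>&1 | head -5
```

```text
time: 0.4
tool_pos: [0.1855, -0.5299, 0.205]
ee_rot: [-3.141, 0.003, 0.051]
wrist_force: [0.6, -1.5, -0.4]
width: 0.0737
```

Shifts are in metres. The row was clipped to 50 mm and did no harm.

```bash
python3 -m crank '[[0.45,[0.043,-0.028,0],[0,0,0]],[0.45,[0.043,-0.028,0],[0,0,0]],[0.45,[0.043,-0.028,0],[0,0,0]],[0.45,[0.043,-0.028,0],[0,0,0]],[0.45,[0.043,-0.028,0],[0,0,0]],[0.45,[0.043,-0.028,0],[0,0,0]],[0.45,[0.043,-0.028,0],[0,0,0]],[0.45,[0.043,-0.028,0],[0,0,0]]]'
python3 -c "
from h import *
go([.568,-.2325,.08],np.radians(3.4))"
```

```text
time: 1.2
tool_pos: [0.512, -0.2889, 0.205]
ee_rot: [-3.141, 0.001, 0.061]
wrist_force: [-0.0, -0.3, 0.2]
width: 0.0517
finger_force: 0.0
turn deg [-0.01  0.04  0.12] shift after mm [ 59.3 -52.9 125. ]
```

```bash
python3 -m crank '[[0.45,[0.029,-0.026,0],[0,0,0]],[0.45,[0.026,-0.023,0],[0,0,0]],[0.45,[0,0,0],[0,0,0]],[0.45,[0,0,0],[0,0,0]]]'
python3 -c "
from h import *
go([.568,-.2325,.08],np.radians(3.4))"
```

```text
time: 1.6
tool_pos: [0.5626, -0.2377, 0.2046]
ee_rot: [-3.141, 0.002, 0.063]
wrist_force: [-0.4, -0.7, -0.3]
width: 0.0517
finger_force: 0.0
turn deg [-0.01  0.1   0.2 ] shift after mm [  5.7  -4.9 124.6]
```

```bash
python3 -m crank '[[0.45,[0.006,-0.005,0.045],[0,0,0]],[0.45,[0,0,0.045],[0,0,0]],[0.45,[0,0,0.033],[0,0,0]],[0.45,[0,0,0],[0,0,0]],[0.9,[0,0,0],[0,0,0]],[0.9,[0,0,0],[0,0,0]],[0.9,[0,0,0],[0,0,0]],[0.9,[0,0,0],[0,0,0]]]'
```

```text
time: 2.4
tool_pos: [0.5695, -0.2337, 0.0849]
ee_rot: [3.139, -0.004, 0.061]
wrist_force: [0.0, -0.1, 0.3]
width: 0.0233
finger_force: 0.0
```

```bash
python3 -m crank '[[0.9,[0,0,0],[0,0,0]],[0.9,[0,0,0],[0,0,0]],[0.9,[0,0,0],[0,0,0]]]'
```

```text
time: 2.7
tool_pos: [0.5696, -0.2352, 0.0848]
ee_rot: [3.136, -0.004, 0.061]
wrist_force: [0.8, -6.4, 4.7]
width: 0.0194
finger_force: 30.0
```

```bash
python3 -m crank '[[0.9,[-0.02,0.0015,0],[0,0,0]],[0.9,[-0.03,0,0],[0,0,0]],[0.9,[-0.03,0,0],[0,0,0]],[0.9,[-0.02,0,0],[0,0,0]],[0.9,[-0.01,0,0],[0,0,0]],[0.9,[0,0,0],[0,0,0]]]'
```

```text
time: 3.3
tool_pos: [0.4584, -0.2418, 0.0848]
ee_rot: [3.139, -0.002, 0.06]
wrist_force: [-0.8, -0.2, 6.1]
width: 0.019
finger_force: 30.0
```

```bash
for i in 1 2 3; do python3 -m crank '[[0.9,[-0.003,0,0],[0,0,0]],[0.9,[0,0,0],[0,0,0]]]' | grep -E 'tool_pos|wrist_f'; done
```

```text
tool_pos: [0.4567, -0.2419, 0.0848]
wrist_force: [-0.7, -0.9, 6.4]
tool_pos: [0.4539, -0.2421, 0.0848]
wrist_force: [0.2, -0.9, 7.3]
tool_pos: [0.4509, -0.2422, 0.0848]
wrist_force: [-0.9, -0.6, 6.4]
```

```bash
for i in 1 2 3 4; do python3 -m crank '[[0.9,[-0.0015,0,0],[0,0,0]],[0.9,[0,0,0],[0,0,0]]]' | grep -E 'tool_pos|wrist_f'; done
```

```text
tool_pos: [0.4496, -0.2423, 0.0848]
wrist_force: [0.2, -1.7, 6.5]
tool_pos: [0.4487, -0.2424, 0.0848]
wrist_force: [1.8, -1.0, 4.7]
tool_pos: [0.4483, -0.2424, 0.0848]
wrist_force: [5.4, -0.1, 4.3]
tool_pos: [0.4479, -0.2424, 0.0848]
wrist_force: [8.3, -0.6, 3.5]
```

```bash
for i in 1 2 3 4; do python3 -m crank '[[0.9,[-0.001,0,0],[0,0,0]],[0.9,[0,0,0],[0,0,0]]]' | grep -E 'tool_pos|wrist_f'; done
```

```text
tool_pos: [0.4478, -0.2424, 0.0848]
wrist_force: [9.7, -0.3, 1.6]
tool_pos: [0.4459, -0.2425, 0.0848]
wrist_force: [8.1, -0.4, 4.4]
tool_pos: [0.4438, -0.2426, 0.0848]
wrist_force: [4.9, -0.7, 5.0]
tool_pos: [0.4423, -0.2427, 0.0848]
wrist_force: [2.6, -0.5, 5.1]
```

```bash
for i in 1 2 3; do python3 -m crank '[[0.9,[-0.001,0,0],[0,0,0]],[0.9,[0,0,0],[0,0,0]]]' | grep -E 'tool_pos|wrist_f'; done; python3 - <<'E'
from bench import vision
import cv2,numpy as np
from h import *
s=vision.snapshot("top");np.savez("top1.npz",**s)
cv2.imwrite("pics/top1.png",cv2.resize(s["color"][120:320,270:430,::-1],None,fx=3,fy=3,interpolation=cv2.INTER_CUBIC))
E
```

```text
tool_pos: [0.4407, -0.2429, 0.0848]
wrist_force: [1.7, -1.7, 7.5]
tool_pos: [0.4393, -0.2429, 0.0848]
wrist_force: [1.0, -1.0, 8.0]
tool_pos: [0.438, -0.243, 0.0848]
wrist_force: [-0.5, -0.5, 7.7]
```

View pics/top1.png

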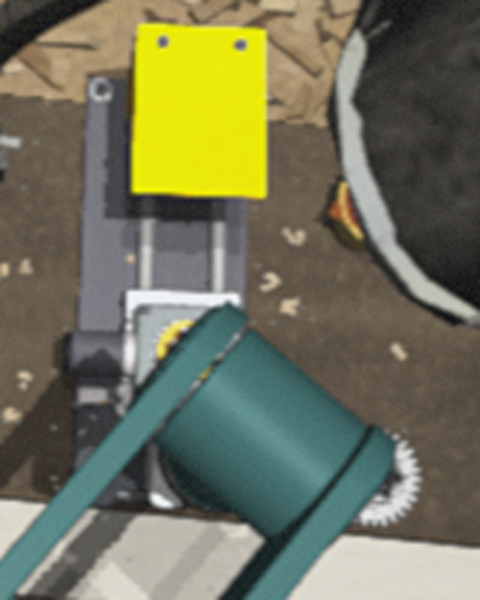

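```bash
for i in 1 2 3 4 5; do python3 -m crank '[[0.9,[0.002,0,0],[0,0,0]],[0.9,[0,0,0],[0,0,0]]]' | grep -E 'tool_pos|wrist_f'; done
```

```text
tool_pos: [0.4387, -0.243, 0.0848]
wrist_force: [-3.9, -0.1, 9.2]
tool_pos: [0.4413, -0.2428, 0.0848]
wrist_force: [-1.4, -0.7, 8.0]
tool_pos: [0.444, -0.2426, 0.0848]
wrist_force: [0.2, -1.4, 7.7]
tool_pos: [0.4466, -0.2425, 0.0848]
wrist_force: [2.5, -1.0, 7.5]
tool_pos: [0.4487, -0.2424, 0.0848]
wrist_force: [1.8, -0.4, 6.4]
```

```bash
for i in 1 2 3 4; do python3 -m crank '[[0.9,[0.0015,0,0],[0,0,0]],[0.9,[0,0,0],[0,0,0]]]' | grep -E 'tool_pos|wrist_f'; done
```

```text
tool_pos: [0.4496, -0.2423, 0.0848]
wrist_force: [1.2, -1.0, 7.7]
tool_pos: [0.451, -0.2422, 0.0848]
wrist_force: [-0.2, -0.6, 8.9]
tool_pos: [0.4525, -0.2421, 0.0848]
wrist_force: [-0.7, -1.2, 7.5]
tool_pos: [0.454, -0.242, 0.0848]
wrist_force: [0.5, -0.7, 8.1]
```

```bash
python3 - <<'E'
from bench import vision
import cv2,numpy as np
s=vision.snapshot("side");np.savez("side2.npz",**s)
cv2.imwrite("pics/side2.png",cv2.resize(s["color"][130:270,210:400,::-1],None,fx=4,fy=4,interpolation=cv2.INTER_CUBIC))
E
```

```text
(no output)
```

View pics/side2.png

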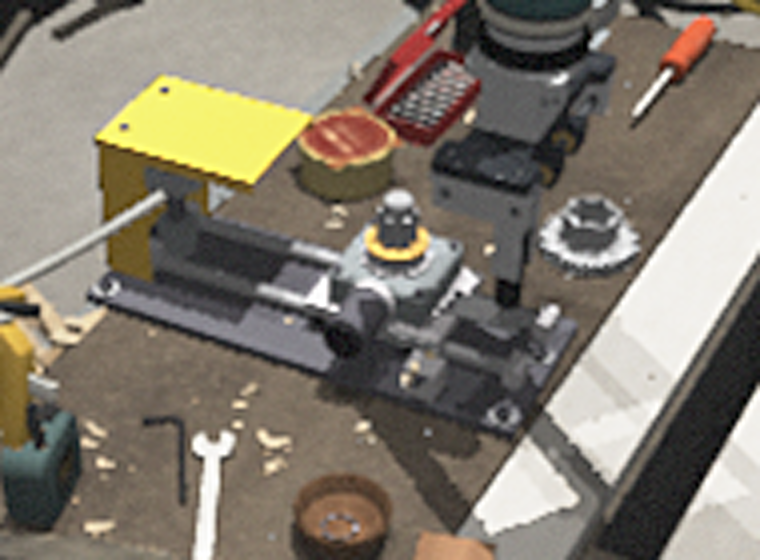

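The side crop shows the shaft standing out of the guard at crop (400,205) and the gripper on the handle. I'll feel for the detent again, with finer steps.

```bash
for i in 1 2 3 4 5 6 7 8 9 10; do python3 -m crank '[[0.9,[-0.001,0,0],[0,0,0]],[0.9,[0,0,0],[0,0,0]]]' | grep -E 'tool_pos|wrist_f'|tr '\n' ' ';echo; done
```

```text
tool_pos: [0.4529, -0.2421, 0.0848] wrist_force: [-0.3, -0.7, 7.9] 
tool_pos: [0.4519, -0.2422, 0.0848] wrist_force: [0.5, -0.4, 6.9] 
tool_pos: [0.4509, -0.2422, 0.0848] wrist_force: [0.2, -0.6, 7.6] 
tool_pos: [0.4499, -0.2423, 0.0848] wrist_force: [-0.3, -0.6, 6.7] 
tool_pos: [0.4489, -0.2423, 0.0848] wrist_force: [-0.0, -1.3, 7.7] 
tool_pos: [0.4486, -0.2424, 0.0848] wrist_force: [2.1, -0.5, 6.8] 
tool_pos: [0.4484, -0.2424, 0.0848] wrist_force: [4.5, -0.5, 5.7] 
tool_pos: [0.4482, -0.2424, 0.0848] wrist_force: [6.4, -1.0, 4.3] 
tool_pos: [0.4482, -0.2424, 0.0848] wrist_force: [8.4, -0.3, 3.0] 
tool_pos: [0.448, -0.2424, 0.0848] wrist_force: [11.7, -0.2, 1.6]
```

```bash
python3 -m crank '[[0.9,[-0.003,0,0],[0,0,0]],[0.9,[-0.002,0,0],[0,0,0]],[0.9,[0,0,0],[0,0,0]]]' | grep -E 'tool_pos|wrist_f'|tr '\n' ' ';for i in 1 2 3 4 5 6 7 ; do python3 -m crank '[[0.9,[-0.0015,0,0],[0,0,0]],[0.9,[0,0,0],[0,0,0]]]' | grep -E 'tool_pos|wrist_f'|tr '\n' ' ';echo; done
```

```text
tool_pos: [0.439, -0.243, 0.0848] wrist_force: [-1.4, 0.2, 8.1] tool_pos: [0.4371, -0.2431, 0.0848] wrist_force: [-0.8, -0.7, 8.8] 
tool_pos: [0.4353, -0.2432, 0.0848] wrist_force: [-2.2, -0.1, 8.9] 
tool_pos: [0.4339, -0.2432, 0.0848] wrist_force: [-1.4, 0.4, 9.8] 
tool_pos: [0.4336, -0.2432, 0.0848] wrist_force: [0.8, -0.5, 7.8] 
tool_pos: [0.4334, -0.2433, 0.0848] wrist_force: [5.5, -1.0, 4.8] 
tool_pos: [0.433, -0.2433, 0.0848] wrist_force: [8.0, 0.1, 2.9] 
tool_pos: [0.4318, -0.2434, 0.0848] wrist_force: [8.4, -0.5, 3.1]
```

```bash
python3 -m crank '[[0.9,[0.003,0,0],[0,0,0]],[0.9,[0.003,0,0],[0,0,0]],[0.9,[0,0,0],[0,0,0]],[0.9,[0,0,0],[0,0,0]]]'| grep -E 'tool_pos|wrist_f'; python3 -m crank '[[0.6,[0,0,0],[0,0,0]],[0.45,[0,0,0],[0,0,0]],[0.4,[0,0,0],[0,0,0]],[0.4,[0,0,-0.025],[0,0,0]],[0.4,[0,0,-0.05],[0,0,0]],[0.4,[0,0,-0.05],[0,0,0]],[0.4,[0.01,0.05,-0.01],[0,0,0]],[0.4,[0,0.05,0],[0,0,0]]]'
```

```text
tool_pos: [0.434, -0.2432, 0.0848]
wrist_force: [-1.4, 0.1, 8.8]
time: 12.9
tool_pos: [0.4511, -0.3409, 0.2213]
ee_rot: [3.137, -0.006, 0.065]
wrist_force: [0.7, 0.5, -0.5]
width: 0.0561
finger_force: 0.0
```

```bash
python3 - <<'E'
from bench import vision
from h import *
s=ld("top0.npz");W=cloud(s);Z=W[...,2]
g=np.array([.452,-.400])
m=(np.hypot(W[...,0]-g[0],W[...,1]-g[1])<.035)&(Z>.025)&(Z<.05)
w=plane(s,np.argwhere(m)[:,::-1],.037)[:,:2]
print("hub centre",w.mean(0),cv2.minAreaRect((w*1e3).astype(np.float32)))
h=w-(w.max(0)+w.min(0))/2
a=np.radians(np.arange(0,60,3))
for t in a:
    ws=[np.ptp(h@[np.cos(t+k),np.sin(t+k)])*1e3 for k in np.radians([0,60,120])]
    print(int(round(np.degrees(t))),round(np.mean(ws),1),end=" | ")
# gear rim circle from colour/height at rim
m=(np.hypot(W[...,0]-g[0],W[...,1]-g[1])<.05)&(Z>.006)&(Z<.05)&(s["color"].min(-1)>90)
w=plane(s,np.argwhere(m)[:,::-1],.012)[:,:2]
print("\nrim",cv2.minEnclosingCircle((w*1e3).astype(np.float32)))
for n in("top","side"):
    s=vision.snapshot(n);np.savez(n+"3.npz",**s)
a=cv2.resize(ld("top0.npz")["color"][255:305,365:420],None,fx=7,fy=7,interpolation=cv2.INTER_CUBIC)
b=cv2.resize(ld("top3.npz")["color"][150:300,290:400],None,fx=3.7,fy=3.7,interpolation=cv2.INTER_CUBIC)
o=np.zeros((600,800,3),np.uint8);o[:a.shape[0],:a.shape[1]]=a;o[:b.shape[0],390:390+b.shape[1]]=b[:600]
cv2.imwrite("pics/c3.png",o[:,:,::-1])
E
```

```text
hub centre [ 0.45181244 -0.39921623] ((452.0150146484375, -399.3216552734375), (45.559757232666016, 44.00108337402344), 25.586427688598633)
0 43.8 | 3 44.3 | 6 44.7 | 9 45.4 | 12 46.0 | 15 46.5 | 18 46.9 | 21 47.1 | 24 47.2 | 27 47.2 | 30 47.1 | 33 46.8 | 36 46.6 | 39 46.3 | 42 45.9 | 45 45.3 | 48 44.6 | 51 44.0 | 54 43.4 | 57 43.4 | 
rim ((452.9420166015625, -400.6962890625), 39.96636199951172)
```

View pics/c3.png

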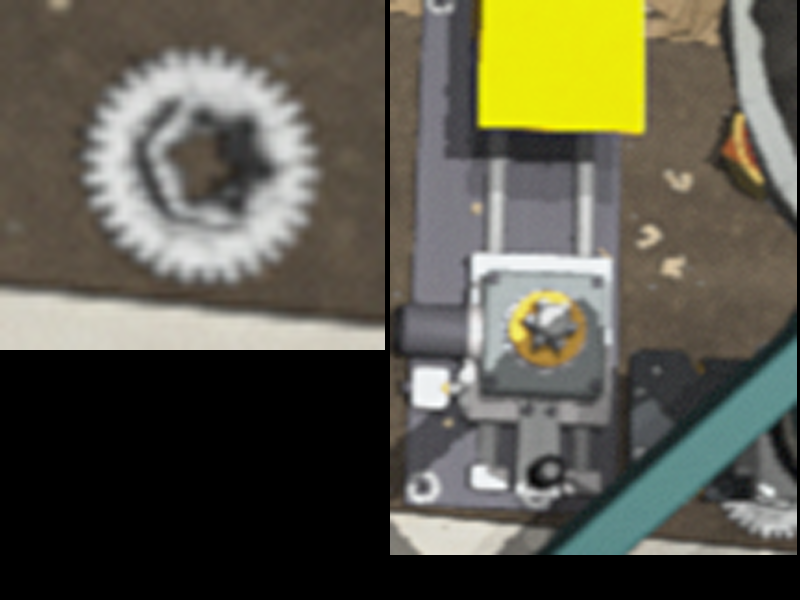

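The right panel shows the slide out and at rest. The star-shaped shaft is at canvas (547,325) and the handle at (547,470). The left panel shows the gear's hex hub at (205,160). Next I'll measure the shaft centre and key angle, then compute the gear approach.

```bash
python3 - <<'E'
from h import *
go([.452,-.3995,.10],np.radians(26))
T=ld("top3.npz");S=ld("side3.npz")
uv=np.array([547-390,325])/3.7+[290,150]
c0=plane(T,uv,.12)[0];print("approx",c0)
for n,s in(("top",T),("side",S)):
    W=cloud(s);Z=W[...,2]
    d=np.hypot(W[...,0]-c0[0],W[...,1]-c0[1])
    q=W[(d<.025)&(Z>.113)&(Z<.13)]; print(n,len(q),q.mean(0),(q.max(0)+q.min(0))/2,np.ptp(q,0))
    m=(d<.025)&(Z>.115)&(Z<.13);w=plane(s,np.argwhere(m)[:,::-1],.12);print("  tip plane",w.mean(0),(w.max(0)+w.min(0))/2,np.ptp(w,0))
    hh=np.array([.434,-.2432]);d=np.hypot(W[...,0]-hh[0],W[...,1]-hh[1])
    m=(d<.025)&(Z>.108)&(Z<.125);w=plane(s,np.argwhere(m)[:,::-1],.115)
    if len(w):print("  handle top",len(w),w.mean(0))
W=cloud(T)
c=c0[:2]
img=T["color"].astype(np.float32)
for cc in (c,):
  pr=[]
  for a in range(0,60,4):
    v=[]
    for k in range(6):
      for r in (.0125,.014,.0155):
        X=np.array([cc[0]+r*np.cos(np.radians(a+60*k)),cc[1]+r*np.sin(np.radians(a+60*k)),.109])
        p=T["R"]@X+T["t"];u=T["fx"]*p[0]/p[2]+T["cx"];vv=T["fy"]*p[1]/p[2]+T["cy"]
        col=cv2.getRectSubPix(img,(1,1),(float(u),float(vv)))[0,0] if False else img[int(round(vv)),int(round(u))]
        v.append(col[0]-col[2])
    pr.append((a,round(float(np.mean(v)))))
  print(pr)
E
```

```text
turn deg [ -0.     0.13 -22.76] shift after mm [-20.8  51.1 115.4]
approx [ 0.51972536 -0.23625064  0.12      ]
top 81 [ 0.52359588 -0.23789926  0.11935486] [ 0.52391267 -0.23974095  0.11990155] [0.026234   0.02352236 0.01357498]
  tip plane [ 0.52364788 -0.23800353  0.12      ] [ 0.52311229 -0.23829767  0.12      ] [0.02070331 0.02042324 0.        ]
  handle top 64 [ 0.43391599 -0.24305703  0.115     ]
side 34 [ 0.52245684 -0.23291994  0.1174303 ] [ 0.52325462 -0.23442199  0.11743859] [0.02009452 0.0255787  0.00845736]
  tip plane [ 0.52230697 -0.23163014  0.12      ] [ 0.52175477 -0.23149637  0.12      ] [1.95929182e-02 2.19232729e-02 2.22044605e-16]
  handle top 33 [ 0.43269709 -0.23548331  0.115     ]
[(0, 56), (4, 54), (8, 54), (12, 43), (16, 43), (20, 32), (24, 33), (28, 37), (32, 37), (36, 43), (40, 53), (44, 54), (48, 60), (52, 53), (56, 55)]
```

```bash
python3 -m crank '[[0.25,[0,0,0],[0,0,-7.6]],[0.25,[0,0,0],[0,0,-7.6]],[0.25,[0,0,0],[0,0,-7.6]],[0.25,[-0.01,0.025,0.045],[0,0,0]],[0.25,[-0.01,0.025,0.045],[0,0,0]],[0.25,[0,0,0.02],[0,0,0]],[0.25,[0,0,0],[0,0,0]],[0.25,[0,0,0],[0,0,0]]]'
python3 - <<'E'
from h import *
go([.4523,-.400,.017],np.radians(26))
T=ld("top3.npz");img=T["color"].astype(np.float32);cc=(.5232,-.2382)
for z in(.109,.1):
  pr=[]
  for a in range(0,60,4):
    v=[]
    for k in range(6):
      for r in (.0135,.015):
        X=np.array([cc[0]+r*np.cos(np.radians(a+60*k)),cc[1]+r*np.sin(np.radians(a+60*k)),z])
        p=T["R"]@X+T["t"];u=T["fx"]*p[0]/p[2]+T["cx"];vv=T["fy"]*p[1]/p[2]+T["cy"]
        col=cv2.remap(img,np.float32([[u]]),np.float32([[vv]]),cv2.INTER_LINEAR)[0,0]
        v.append(col[0]-col[2])
    pr.append((a,round(float(np.mean(v)))))
  print(pr)
E
```

```text
time: 13.8
tool_pos: [0.4528, -0.3903, 0.111]
ee_rot: [-3.14, 0.0, 0.46]
wrist_force: [0.4, 0.4, -0.7]
width: 0.0705
finger_force: 0.0
turn deg [-0.09  0.01  0.34] shift after mm [-4.7  8.5 94. ]
[(0, 75), (4, 68), (8, 55), (12, 41), (16, 28), (20, 20), (24, 14), (28, 12), (32, 17), (36, 25), (40, 41), (44, 56), (48, 68), (52, 76), (56, 79)]
[(0, 69), (4, 61), (8, 50), (12, 39), (16, 29), (20, 19), (24, 15), (28, 13), (32, 18), (36, 28), (40, 40), (44, 54), (48, 65), (52, 71), (56, 72)]
```

Keys sit at about 27° mod 60, which almost matches the gripping yaw.

```bash
python3 -m crank '[[0.25,[-0.0047,0.0085,0.03],[0,0,0]],[0.25,[0,0,0.03],[0,0,0]],[0.25,[0,0,0.02],[0,0,0]],[0.25,[0,0,0.012],[0,0,0]],[0.25,[0,0,0],[0,0,0]]]'
```

```text
time: 14.3
tool_pos: [0.4525, -0.4003, 0.0193]
ee_rot: [-3.141, 0.0, 0.46]
wrist_force: [-0.8, 0.1, -0.6]
width: 0.0701
finger_force: 0.0
```

```bash
python3 -m crank '[[0.7,[0,0,0.002],[0,0,0]],[0.7,[0,0,0],[0,0,0]],[0.7,[0,0,0],[0,0,0]],[0.7,[0,0,0],[0,0,0]],[0.7,[0,0,0],[0,0,0]],[0.7,[0,0,0],[0,0,0]]]'
```

```text
time: 14.9
tool_pos: [0.4528, -0.4012, 0.0184]
ee_rot: [3.14, -0.0, 0.459]
wrist_force: [-0.5, 1.0, 5.5]
width: 0.042
finger_force: 29.9
```

```bash
python3 -m crank '[[0.7,[0,0,-0.03],[0,0,0]],[0.7,[0,0,-0.045],[0,0,0]],[0.7,[0,0,-0.045],[0,0,0]],[0.7,[0,0,-0.025],[0,0,0]],[0.7,[0,0,0],[0,0,0]]]'; python3 - <<'E'
from h import *
go([.5234,-.2382,.160],np.radians(27))
E
```

```text
time: 15.4
tool_pos: [0.4542, -0.4028, 0.1671]
ee_rot: [3.132, -0.003, 0.459]
wrist_force: [0.1, -0.3, -1.8]
width: 0.0414
finger_force: 29.9
turn deg [ 0.53 -0.15 -0.69] shift after mm [ 136.4 -115.3    7.1]
```

```bash
python3 -m crank '[[0.7,[0.03,-0.025,0],[0,0,-0.7]],[0.7,[0.035,-0.03,0],[0,0,0]],[0.7,[0.035,-0.03,0],[0,0,0]],[0.7,[0.025,-0.021,0],[0,0,0]],[0.7,[0.011,-0.009,0],[0,0,0]],[0.7,[0,0,0],[0,0,0]],[0.7,[0,0,0],[0,0,0]]]'; python3 - <<'E'
from h import *
from bench import vision
go([.5234,-.2382,.160],np.radians(27))
o={}
a=[]
for n,(x,y) in dict(side=(270,130),top=(290,190)).items():
    s=vision.snapshot(n);np.savez(n+"4.npz",**s)
    a.append(cv2.resize(s["color"][y:y+80,x:x+80],(400,400),interpolation=cv2.INTER_CUBIC))
cv2.imwrite("pics/c4.png",np.hstack(a)[:,:,::-1])
E
```

```text
time: 16.1
tool_pos: [0.5209, -0.2377, 0.1608]
ee_rot: [-3.141, 0.002, 0.471]
wrist_force: [-0.6, -0.9, -3.3]
width: 0.0421
finger_force: 29.9
turn deg [-0.06  0.14 -0.01] shift after mm [2.  1.6 0.8]
```

View pics/c4.png

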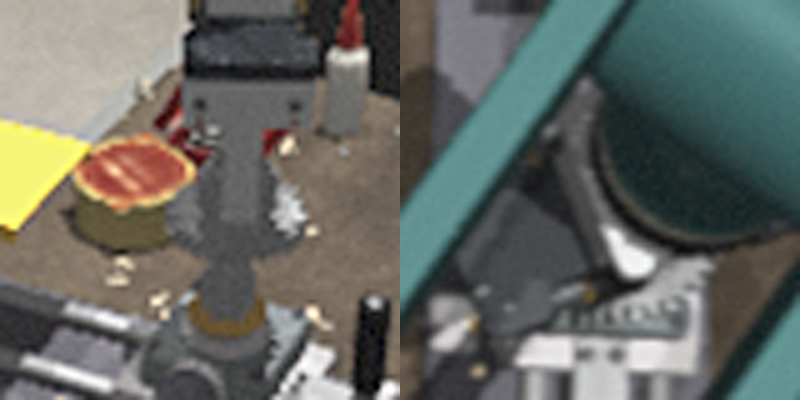

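The side panel shows the gear rim centred at column 239 and the shaft below it at about 231 (5× scale). The gear needs to move about 2–3 mm along +tool x, which agrees with the computed shift.

```bash
python3 -m crank '[[0.7,[0.0027,0.0014,0],[0,0,0]],[0.7,[0,0,0.01],[0,0,0]],[0.7,[0,0,0.008],[0,0,0]],[0.7,[0,0,0],[0,0,0]]]'|sed -n 2,4p;for i in 1 2 3 4 ; do python3 -m crank '[[0.7,[0,0,0.002],[0,0,0]],[0.7,[0,0,0],[0,0,0]]]' | grep -E 'tool_pos|wrist_f'|tr '\n' ' ';echo; done
```

```text
tool_pos: [0.5235, -0.2366, 0.1417]
ee_rot: [-3.138, 0.003, 0.471]
wrist_force: [-0.0, -0.3, -2.0]
tool_pos: [0.5247, -0.2369, 0.142] wrist_force: [0.3, -0.8, -3.0] 
tool_pos: [0.5249, -0.2368, 0.1403] wrist_force: [0.5, 0.4, -2.4] 
tool_pos: [0.5247, -0.2368, 0.1381] wrist_force: [-0.2, 0.0, -1.8] 
tool_pos: [0.5247, -0.2368, 0.136] wrist_force: [-0.1, -0.1, -3.1]
```

```bash
for i in 1 2 3 4 5 6; do python3 -m crank '[[0.7,[-0.0001,0.0001,0.002],[0,0,0]],[0.7,[0,0,0],[0,0,0]]]' | grep -E 'tool_pos|wrist_f'|tr '\n' ' ';echo; done
```

```text
tool_pos: [0.5246, -0.237, 0.1339] wrist_force: [-1.4, -0.0, -2.9] 
tool_pos: [0.5246, -0.2371, 0.1319] wrist_force: [0.5, -0.1, -2.2] 
tool_pos: [0.5245, -0.2372, 0.1299] wrist_force: [-1.3, 0.4, -2.1] 
tool_pos: [0.5245, -0.2374, 0.1279] wrist_force: [-0.9, 0.0, -2.8] 
tool_pos: [0.5244, -0.2375, 0.1259] wrist_force: [0.4, -0.1, -3.3] 
tool_pos: [0.5244, -0.2376, 0.1239] wrist_force: [-0.2, 0.3, -2.2]
```

```bash
for i in 1 2 3 4 5 6; do python3 -m crank '[[0.7,[0,0,0.002],[0,0,0]],[0.7,[0,0,0.002],[0,0,0]]]' | grep -E 'tool_pos|wrist_f'|tr '\n' ' ';echo; done
```

```text
tool_pos: [0.5246, -0.2377, 0.1203] wrist_force: [0.1, -0.1, -2.2] 
tool_pos: [0.5245, -0.2377, 0.116] wrist_force: [0.2, 0.1, -1.8] 
tool_pos: [0.5246, -0.2377, 0.1121] wrist_force: [-0.5, -0.2, -2.8] 
tool_pos: [0.5245, -0.2377, 0.1081] wrist_force: [0.3, 0.6, -1.8] 
tool_pos: [0.5246, -0.2377, 0.1041] wrist_force: [-0.4, 0.3, -2.0] 
tool_pos: [0.5246, -0.2377, 0.1002] wrist_force: [-0.1, 1.2, 2.7]
```

Spring contact came at the expected height, so I'll press it home.

```bash
for i in 1 2 3 4 5; do python3 -m crank '[[0.7,[0,0,0.002],[0,0,0]],[0.7,[0,0,0],[0,0,0]]]' | grep -E 'tool_pos|wrist_f'|tr '\n' ' ';echo; done
```

```text
tool_pos: [0.5247, -0.2377, 0.0994] wrist_force: [-2.2, 0.4, 4.2] 
tool_pos: [0.5248, -0.2377, 0.0974] wrist_force: [-2.6, 1.6, 6.1] 
tool_pos: [0.5248, -0.2377, 0.0958] wrist_force: [-3.3, 2.3, 7.7] 
tool_pos: [0.5249, -0.2378, 0.0942] wrist_force: [-3.1, 3.0, 8.3] 
tool_pos: [0.525, -0.2377, 0.0933] wrist_force: [-4.2, 2.6, 11.4]
```

```bash
for i in 1 2 3; do python3 -m crank '[[0.7,[0,0,0.002],[0,0,0]],[0.7,[0,0,0],[0,0,0]],[0.7,[0,0,0],[0,0,0]]]' | grep -E 'tool_pos|wrist_f'|tr '\n' ' ';echo; done
```

```text
tool_pos: [0.5253, -0.2377, 0.0932] wrist_force: [-6.6, 4.3, 17.7] 
tool_pos: [0.5255, -0.2377, 0.0932] wrist_force: [-9.2, 4.9, 24.1] 
tool_pos: [0.5257, -0.2377, 0.0931] wrist_force: [-10.6, 7.2, 30.3]
```

```bash
python3 -m crank '[[0.7,[0,0,-0.002],[0,0,0]],[0.7,[-0.001,-0.0015,0],[0,0,0]],[0.7,[-0.001,-0.0015,0],[0,0,0]],[0.7,[0,0,0],[0,0,0]],[0.7,[0,0,0],[0,0,0]]]'
```

```text
time: 22.2
tool_pos: [0.5248, -0.2376, 0.0932]
ee_rot: [3.132, -0.007, 0.471]
wrist_force: [-2.9, 2.2, 19.1]
width: 0.0418
finger_force: 30.0
```

```bash
python3 -m crank '[[0.7,[-0.0006,-0.0008,0],[0,0,0]],[0.7,[0,0,0],[0,0,0]],[0.7,[0,0,0],[0,0,0]]]'|sed -n 2,4p; python3 - <<'E'
from h import *
from bench import vision
S=vision.snapshot("side")
for s in(ld("side3.npz"),ld("side4.npz"),S):
    W=cloud(s);Z=W[...,2]
    d=np.hypot(W[...,0]-.433,W[...,1]+.2355)
    m=(d<.025)&(Z>.108)&(Z<.125);w=plane(s,np.argwhere(m)[:,::-1],.115);print(len(w),w.mean(0))
cv2.imwrite("pics/c5.png",cv2.resize(S["color"][130:250,220:380,::-1],(800,600),interpolation=cv2.INTER_CUBIC))
E
```

```text
tool_pos: [0.5246, -0.2376, 0.0932]
ee_rot: [3.13, -0.008, 0.471]
wrist_force: [-0.6, 0.6, 19.1]
33 [ 0.43269709 -0.23548331  0.115     ]
32 [ 0.43248538 -0.23582405  0.115     ]
32 [ 0.43197104 -0.23595144  0.115     ]
```

View pics/c5.png

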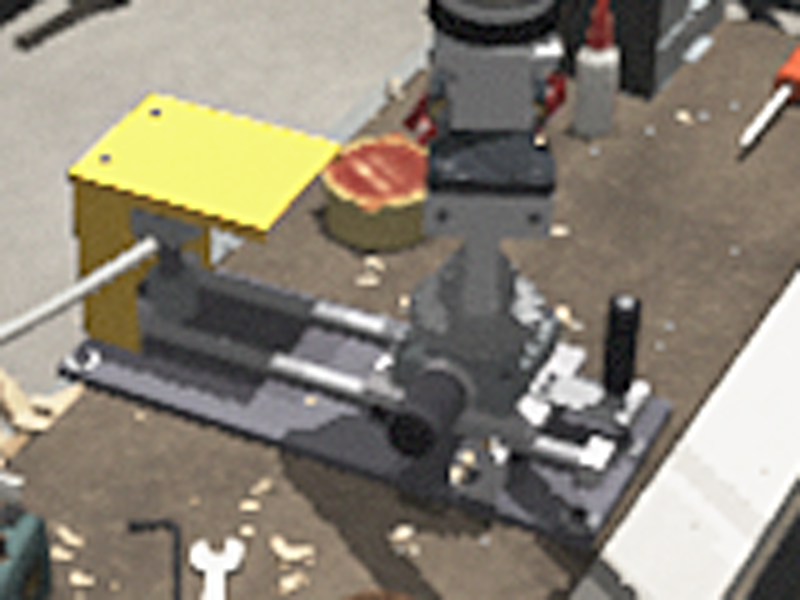

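The gear is down on the collar at about (480,320), held by the fingers. The slide's handle at (622,340) is unmoved, to within about 1 mm. Lateral force is close to zero and it presses down at about 20 N, so I'm handing in.

```bash
python3 -c "
from bench import robot
print(robot.close_job())"
```

```text
the job is handed in; nothing more can be done
None
```

I handed the job in at about 23 s with the slide at what I judged by feel to be its service stop. The gear is meshed on the shaft, against the collar's stop and held down at about 19 N; no verdict came back.

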